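# Draw the dropped porcelain ring from behind the clay roller's guard

### The job

A porcelain ring has dropped under the wire guard of the clay roller. Take the hooked rod from its rest, put its tip into the ring and draw the ring gently along the tray, out of the open end, until you feel it come up against the stop strip; hold it there for a second with a light pull of about 5 N (porcelain chips: never over 8 N on the ring, and do not knock tray or guard), then lay the rod back in its rest the way it lay. Move the ring only with the rod, and leave the small wedge and cone under the guard and the glass jar where they stand.

Things in the scene. Friction and masses are not known exactly. Their poses are not given: they have to be found in the camera images.
- hook: hooked rod: square wooden handle 124 mm long, 16 x 16 mm, then a steel rod 8 mm thick whose far end is bent straight down. Origin: centre of the handle, on the rod's axis; x along the rod to the bent end, z up. 0.18 kg, balances 20 mm ahead of the origin. In the rest the handle is bare for 80 mm about the origin, to be pinched across its 16 mm
- hook_tip (a point): lowest point of the rod's bent-down end, 8 mm thick and round-ended: 210 mm ahead of the hook's origin and 49 mm below it; same axes as the hook
- rest: fixed wooden rest; origin under its centre, on the table, x along the rod. Two uprights 10 mm thick at x = +-47 mm, each with an open-topped notch 30 mm wide, 12 mm deep, floor 62 mm above the table. The rod lies with its handle in both notches, its origin about over the rest's and 70 mm up, bent end towards +x, hanging down
- ring: white porcelain ring lying flat on the tray under the guard: outside diameter 58 mm, hole 34 mm, 12 mm high, about 0.06 kg. Origin: centre of its underside
- tray: fixed steel tray of the clay roller with guard and drive. Origin: on the table, middle of the guard's open end; x points in under the guard (the ring is drawn towards -x). Floor 4 mm above the table from x = -100 to 158 mm, rims 14 mm high at y = +-83 mm. A stop strip lies across the uncovered end. See tray_mouth and strip_zone
- tray_mouth (a point): on the tray floor in the middle of the guard's open end, axes of the tray. The guard covers x = 0 to 200 mm: wire sides at y = +-83 mm, wire roof with 98 mm clear above the table (top 106 mm), rollers and a closed housing 170 mm high and more from x = 158 mm on. It is open only at x = 0
- strip_zone (a point): on the tray, at x = -75 mm: middle of the zone where the stop strip may be clamped (150 mm long, 10 mm thick, top 19 mm above the table). Its face towards the guard is within 8 mm of this point along x, but is not measured: feel for it. It does not give. With the ring against it, the ring's origin is 29 mm further in than the face
- wedge: wooden wedge block 32 x 16 x 10 mm on the tray beside the ring; origin under its centre; to be left alone
- cone: ceramic cone 18 mm across, 24 mm high, standing on the tray on the ring's other side; origin under its centre; to be left alone
- jar: glass jar 64 mm across, 100 mm high, on the table; origin under its centre; to be left alone
Not all that is in view belongs to the job. Of the things that look like the rest, the largest one is meant.

How it is judged:
By the outcome, as a careful person would: the job done as asked, in the order asked, and still so for the second after the job is handed in, with the robot touching nothing.
It also fails if it takes over 64 s, if anything falls off the work surface, if the arm or the gripper's body presses on something with over 40 N, if the wrist force passes 120 N, or if a joint passes its speed limit or range.

### The arm

A 6-joint arm with a two-finger parallel gripper is mounted at the origin on the work surface. World frame = base frame: x ahead of the robot, y to its left, z up, the work surface at z = 0. Lengths are in m, angles in degrees, forces in N, time in s.
With the tool pointing down it reaches from about 0.3 to 0.75 m from the base axis. Payload 8.5 kg.
Tool frame: the origin (TCP) lies at the very end of the fingers, on their centre line; the grasp point (between the pads) lies 19 mm behind it; z points along the fingers, y is the line along which they close (so a half turn about z gives the same grasp; the last joint's range is limited). The gripper opens to 85 mm and grips with 20 to 120 N. Pads are 22 mm wide; open, the fingers measure 114 mm over their backs; the gripper's body (76 mm by 85 mm) begins 54 mm behind the grasp point. The pads swing forward as they close: fully open they stand 13 mm farther back than shut.
Start: joints at [54.127, 21.807, 74.336, -0, 83.858, -12.336], TCP at [0.22, 0.504, 0.206] pointing down, gripper open.
Joint ranges: [-178.18, 178.18], [-50.72, 133.34], [12.68, 142.11], [-81.47, 261.47], [9.98, 163.14], [-165.26, 165.26]. Speed limits (degrees/s): [136.94, 136.94, 180, 180, 180, 180].

### API

Orientations are given as a 3x3 rotation matrix whose columns are the frame's x, y, z axes.
In Python, from rig import env gives the robot as it stands.
- The arm moves only by the tool move_arm, never from a script. Its argument "plan" is a list of rows, each a list of 7 numbers: the turn, a rotation vector about the tool's x, y, z in degrees, then the shift along the tool's x, y, z in cm, then the gripper command: -1 is shut, 1 is fully open, values between are in proportion. In form: [[ax, ay, az, tx, ty, tz, jaw], ...]. A call has 1 to 5 rows; each row is the pose to reach, as a shift and turn from the pose commanded when the call began, along the tool's axes at that moment; what a row does not reach only later rows make up. A row lasts 1/10 s, in which the tool goes at most 50 mm and 8.59 degrees, less where a joint would pass 70% of its speed; a pose out of reach is approached as far as the arm can. A call with a gripper value outside its range is refused whole. The fingers move at their own pace and stop on an object; "squeeze" is the grip in N (left out, the last holds). Time passes only in rows, so rows that repeat a pose let the fingers close. It gives the time, the measured TCP pose, the force, the opening and the grip force at its end, in the units of the state.
- env.observe(): the state, without advancing time (a new reading comes with each control period).
- env.get_image(name): name is "scene" or "side" or "wrist"; returns a dict with "color" (400x640x3 uint8, red, green, blue), "fov_y" (degrees; the focal length in pixels is half the picture's height over the tangent of half this angle, whatever the lens; pixels are square), "cx", "cy" (the principal point, pixels), "distortion" ([k1, k2, p1, p2, k3] as OpenCV has them; the pictures are not rectified), "R" (3x3) and "t" (3): a world point X has camera coordinates R X + t. Camera axes: x right, y down, z forward; pixel columns grow to the right and rows downward; lengths in m; the calibration is good to about 2 mm. A picture is of the moment at which its call begins. There is no depth.
- env.close_job(): hands the job in; it is judged then, once.
Trained networks look in a picture, given as the dict that the camera call returned (one of the last four; its "shot" number tells which), for a name from the list of things; names that differ only in an ending like _2 or _b are one class to them, and where a whole thing is asked for, a point or a joint stands for the part that bears it (a point fixed in the world has none). Each returns a list of dicts, best first, with "conf" (0 to 1); they miss things now and then, are a little off and sometimes report something else, mostly with a low value. They report only what shows in the picture. A call takes as long as a camera call. They do not tell look-alikes from the thing itself.
- env.outline_of(target, picture): "mask" (400x640 bool, what is visible of it) and "bbox" ([centre column, centre row, width, height] in pixels, round what is visible of it).
- env.tip_of(target, picture): "pixel" ([column, row] in pixels: a listed point, or the origin of a listed thing).
The state is a dict: "time_s": time; "q": joint angles; "qvel": joint speeds; "joint_efforts": joint torques, N m; "position": TCP position; "tool_rot": TCP orientation; "ft_force": force on the tool from outside, world axes, zero at the start; "wrist_torque": the same for the moment, N m; "grip_width": finger opening in m; "gripper_force": force on a finger pad.
Only numpy, scipy, OpenCV 4.12 (cv2) and the standard library are available. Lean on these libraries where they do the work, as an engineer would, in place of code of your own. Each camera call takes 0.05 s, during which the arm holds its last target. There are 200 camera calls.

## Working session

There is one attempt and no reset: what is moved stays moved. The work goes in short steps, Python scripts to look and compute and a tool call to move; the robot and the scene stay as the last step left them, time stands still between calls to the robot, and variables do not carry over. Pictures are saved under pics/ and viewed, at most 10 in all, crops included, and the job is handed in when it is done.

Besides the shell and the picture viewer there is one more tool, called after "Emit:" as name(argument=value, ...), one argument or row to a line, values as JSON. move_arm: Moves the arm, as the interface text tells. Its arguments: {"type":"object","properties":{"plan":{"type":"array"},"squeeze":{"type":"number"}},"required":["plan"]}

```bash
mkdir -p pics; ls
cat > h.py <<'E'
import numpy as np, cv2
from rig import env
def cam(p):
    f=200/np.tan(np.radians(p["fov_y"])/2)
    return np.array([[f,0,p["cx"]],[0,f,p["cy"]],[0,0,1]]),np.array(p["distortion"],float),np.array(p["R"]),np.array(p["t"])
def px2z(p,uv,z):
    K,d,R,t=cam(p)
    n=cv2.undistortPoints(np.array([[uv]],float),K,d)[0,0]
    r=R.T@np.array([n[0],n[1],1]); c=-R.T@t
    return c+r*(z-c[2])/r[2]
def proj(p,X):
    K,d,R,t=cam(p)
    return cv2.projectPoints(np.atleast_2d(np.array(X,float)),cv2.Rodrigues(R)[0],t,K,d)[0][:,0]
def save(p,name): cv2.imwrite("pics/"+name,p["color"][:,:,::-1])
E
python3 - <<'E'
from h import *
np.set_printoptions(precision=3,suppress=True)
Z=dict(hook=.07,hook_tip=.021,rest=0,ring=.004,tray=0,tray_mouth=.004,strip_zone=.004,wedge=.004,cone=.004,jar=0)
for c in("scene","side"):
    p=env.get_image(c); save(p,c+"0.png")
    K,d,R,t=cam(p); print(c,"cam at",-R.T@t)
    for n,z in Z.items():
        for r in env.tip_of(n,p)[:3]:
            if r["conf"]>.1: print(c,n,round(r["conf"],2),np.round(r["pixel"],1),px2z(p,r["pixel"],z))
        if n in("rest","hook"):
            for r in env.outline_of(n,p)[:3]: print("  outline",n,round(r["conf"],2),r["bbox"])
s=env.observe(); print(s["time_s"],s["position"],s["tool_rot"])
E
```

```text
pics
scene cam at [ 1.279 -0.403  0.846]
scene hook 0.67 [282.7 183. ] [ 0.426 -0.177  0.07 ]
  outline hook 0.79 [312.9, 176.0, 112.5, 29.4]
scene hook_tip 0.98 [366.2 179.4] [0.431 0.041 0.021]
scene rest 0.87 [209.  215.8] [ 0.402 -0.358  0.   ]
scene rest 0.78 [281.9 204.8] [ 0.426 -0.182  0.   ]
scene rest 0.61 [262.6 180.5] [ 0.321 -0.203 -0.   ]
  outline rest 0.89 [263.6, 174.8, 33.3, 23.6]
  outline rest 0.79 [284.2, 198.6, 58.3, 47.4]
  outline rest 0.77 [209.4, 207.8, 39.2, 27.3]
scene ring 0.73 [439.7 242.5] [0.669 0.116 0.004]
scene ring 0.34 [282.1 184.2] [ 0.357 -0.161  0.004]
scene tray 0.58 [412.  245.5] [0.653 0.055 0.   ]
scene tray_mouth 0.96 [414.8 242.8] [0.651 0.063 0.004]
scene strip_zone 0.95 [378.3 252.2] [ 0.648 -0.026  0.004]
scene strip_zone 0.21 [473.5 260.8] [0.74  0.158 0.004]
scene wedge 0.68 [472.2 262.3] [0.743 0.153 0.004]
scene cone 0.6 [446.9 221.7] [0.618 0.166 0.004]
scene cone 0.55 [411.  246.3] [0.657 0.05  0.004]
scene jar 0.77 [191.9 260.2] [ 0.526 -0.42   0.   ]
side cam at [0.234 0.392 0.659]
side hook 0.81 [361.3 206.1] [ 0.437 -0.172  0
[... 254 characters left out ...]
   ]
  outline rest 0.94 [399.0, 180.2, 25.7, 31.5]
  outline rest 0.75 [414.4, 231.7, 22.5, 43.2]
  outline rest 0.74 [365.4, 220.1, 37.9, 57.4]
side ring 0.83 [204.7 276.3] [0.67  0.109 0.004]
side tray 0.9 [230.2 261. ] [0.649 0.05  0.   ]
side tray 0.6 [366.9 162.9] [ 0.517 -0.408  0.   ]
side tray_mouth 0.85 [231.8 255.8] [0.652 0.039 0.004]
side strip_zone 0.69 [249.2 238.2] [ 0.648 -0.021  0.004]
side wedge 0.58 [161.6 284.7] [0.737 0.169 0.004]
side cone 0.48 [207.6 308.8] [0.614 0.167 0.004]
side jar 0.7 [369.8 158.9] [ 0.517 -0.429  0.   ]
side jar 0.69 [321.7 292.1] [0.434 0.027 0.   ]
1.3 [0.22  0.504 0.206] [[-0.917  0.399 -0.   ]
 [ 0.399  0.917 -0.   ]
 [ 0.    -0.    -1.   ]]
```

Run:
```python
import cv2,numpy as np
a=cv2.imread("pics/scene0.png");b=cv2.imread("pics/side0.png")
cv2.imwrite("pics/scene_crop.png",cv2.resize(a[130:300,170:520],None,fx=2.28,fy=2.28,interpolation=cv2.INTER_CUBIC))
cv2.imwrite("pics/side_crop.png",cv2.resize(b[120:360,120:440],None,fx=2.5,fy=2.5,interpolation=cv2.INTER_CUBIC))
```

```text
(no output)
```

View pics/scene_crop.png

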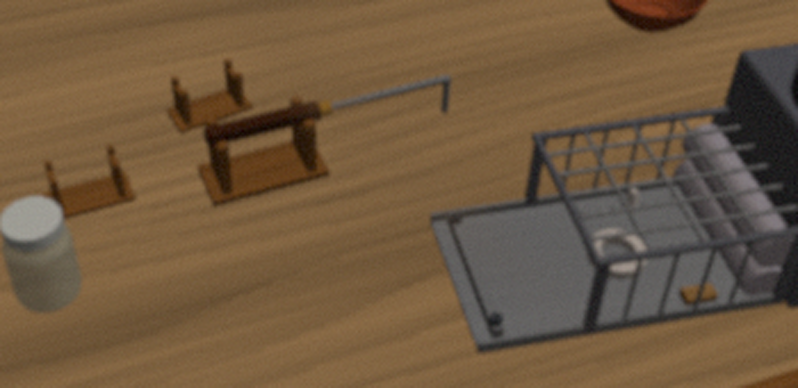

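View pics/side_crop.png

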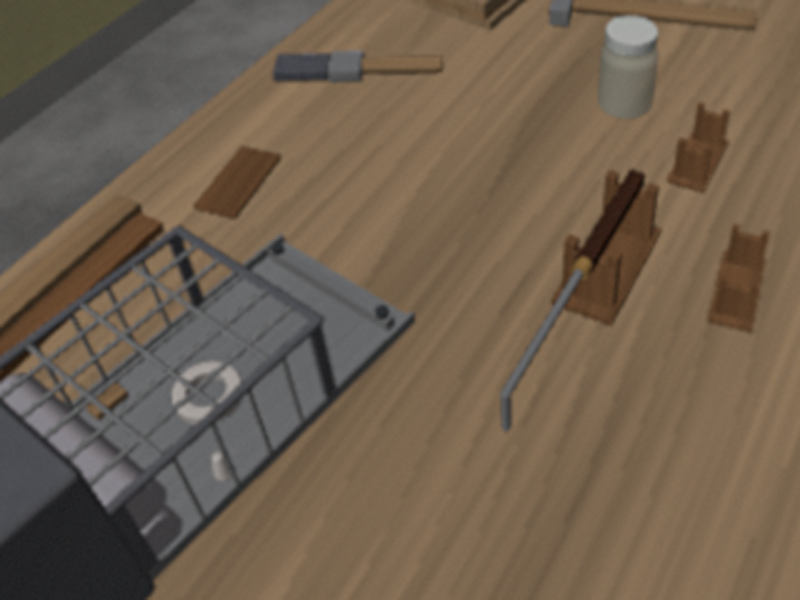

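The wanted rest is the largest one, which holds the rod, at scene px (283,204). Its two look-alikes, at (209,213) and (262,180), are smaller and empty. The ring shows through the roof at scene px (440,240), with the wedge at (472,260) and the cone at (447,217). The jar is at (190,242). I'll hover above the tray first for a wrist view.

Emit:
move_arm(
  plan=[
    [0,0,66.5,-50.4,-33,-20,1],
    [0,0,66.5,-50.4,-33,-20,1],
    [0,0,66.5,-50.4,-33,-20,1],
    [0,0,66.5,-50.4,-33,-20,1],
    [0,0,66.5,-50.4,-33,-20,1],
  ],
)

```text
time_s: 1.8
position: [0.3503, 0.3041, 0.2851]
tool_rot: [[-0.393, 0.919, 0.0], [0.919, 0.393, 0.0], [-0.0, 0.001, -1.0]]
ft_force: [0.5, 0.8, 0.1]
grip_width: 0.0853
gripper_force: 0.0
```

```bash
cat >> h.py <<'E'
from scipy.spatial.transform import Rotation as Ro
np.set_printoptions(precision=3,suppress=True)
def down(yaw): # tool down, tool y at world yaw (deg)
    c,s=np.cos(np.radians(yaw)),np.sin(np.radians(yaw)); y=np.array([c,s,0]);z=np.array([0,0,-1.])
    return np.column_stack([np.cross(y,z),y,z])
def go(pos,yaw):
    s=env.observe(); A=np.array(s["tool_rot"])
    print("t",s["time_s"],"turn",Ro.from_matrix(A.T@down(yaw)).as_rotvec(degrees=True),"shift cm",100*A.T@(np.array(pos)-s["position"]),"at",s["position"])
E
python3 -c "
from h import *
go([.55,0,.4],0); print(env.observe()['tool_rot'])"
```

```text
t 1.8 turn [ 0.028 -0.006 23.156] shift cm [-35.815   6.408 -11.486] at [0.35  0.304 0.285]
[[-0.393  0.919  0.   ]
 [ 0.919  0.393  0.   ]
 [-0.     0.001 -1.   ]]
```

Emit:
move_arm(
  plan=[
    [0,0,23.1,-35.8,6.4,-11.5,1],
    [0,0,23.1,-35.8,6.4,-11.5,1],
    [0,0,23.1,-35.8,6.4,-11.5,1],
    [0,0,23.1,-35.8,6.4,-11.5,1],
    [0,0,23.1,-35.8,6.4,-11.5,1],
  ],
)

```text
time_s: 2.3
position: [0.4823, 0.1054, 0.3605]
tool_rot: [[-0.006, 1.0, 0.001], [1.0, 0.006, 0.0], [0.0, 0.001, -1.0]]
ft_force: [0.7, 0.7, 0.1]
grip_width: 0.0852
gripper_force: 0.0
```

Run:
```python
from h import *
go([.55,0,.4],0)
p=env.get_image("wrist"); save(p,"w1.png"); K,d,R,t=cam(p); print(-R.T@t, R)
Z=dict(hook=.07,hook_tip=.021,rest=0,ring=.004,tray=0,tray_mouth=.004,strip_zone=.004,wedge=.004,cone=.004)
for n,z in Z.items():
    for r in env.tip_of(n,p)[:2]: print(n,round(r["conf"],2),np.round(r["pixel"],1),px2z(p,r["pixel"],z))
```

```text
t 2.3 turn [ 0.029 -0.003  0.37 ] shift cm [-10.587   6.699  -3.945] at [0.482 0.105 0.361]
[0.484 0.172 0.529] [[ 1.     0.007 -0.001]
 [ 0.007 -0.964  0.265]
 [ 0.001 -0.265 -0.964]]
hook 0.56 [286.  323.9] [ 0.433 -0.175  0.07 ]
hook_tip 0.86 [283.4 196.6] [0.428 0.038 0.021]
hook_tip 0.5 [284.1 322.5] [ 0.424 -0.209  0.021]
rest 0.74 [230.6 312.8] [ 0.317 -0.204  0.   ]
rest 0.57 [291.  301.9] [ 0.436 -0.178  0.   ]
ring 0.98 [430.8 150.2] [0.675 0.115 0.004]
tray 0.88 [417.6 184.6] [0.659 0.055 0.   ]
tray_mouth 0.72 [420.7 186.1] [0.663 0.054 0.004]
strip_zone 0.97 [410.6 225.6] [ 0.652 -0.019  0.004]
wedge 0.5 [475.5 122.4] [0.745 0.162 0.004]
wedge 0.45 [396.6 122.4] [0.614 0.16  0.004]
cone 0.53 [397.3 120.1] [0.615 0.164 0.004]
```

View pics/w1.png

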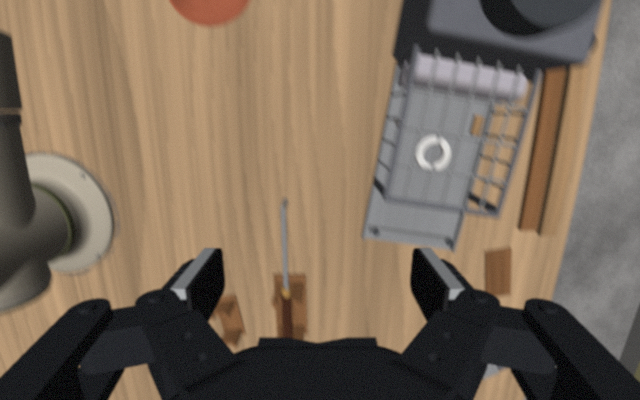

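The wrist view shows the rod running up the image from the rest, with its tip at (284,198). The tray's front edge goes from (364,236) to (452,247), and the ring is under the guard at (432,152). The wedge is at (477,125) and the cone near (397,120).

Run:
```python
from h import *
from scipy.optimize import least_squares
import os,pickle
obs=[]
for c in("scene","side","wrist"):
    p=env.get_image(c)
    pp={k:v for k,v in p.items() if k!="color"}
    for n in("hook","hook_tip","ring","tray","tray_mouth","strip_zone","wedge","cone","rest"):
        for r in env.tip_of(n,p)[:3]:
            if r["conf"]>.3: obs.append((c,n,r["conf"],np.array(r["pixel"]),pp))
    if c=="wrist":
        big=cv2.resize(p["color"][90:270,340:560,::-1],None,fx=3.6,fy=3.3,interpolation=cv2.INTER_CUBIC); cv2.imwrite("pics/w2c.png",big)
        for uv in((364,236),(452,247)): print("corner",px2z(p,uv,.014))
pickle.dump(obs,open("obs.pkl","wb"))
def fit(loc,x0,names):
    o=[a for a in obs if a[1] in names]
    def f(v):
        c,s=np.cos(v[2]),np.sin(v[2]); out=[]
        for a in o:
            l=loc[a[1]]; X=[v[0]+c*l[0]-s*l[1],v[1]+s*l[0]+c*l[1],l[2]]
            out.append(proj(a[4],X)[0]-a[3])
        return np.ravel(out)
    r=least_squares(f,x0,loss="soft_l1",f_scale=2)
    print(names,r.x[:2],np.degrees(r.x[2])); 
    for a,e in zip(o,f(r.x).reshape(-1,2)): print("  ",a[0],a[1],round(a[2],2),e)
fit(dict(hook=(0,0,.07),hook_tip=(.21,0,.021),rest=(0,0,0)),[.43,-.175,1.57],("hook","hook_tip","rest"))
fit(dict(tray=(0,0,0),tray_mouth=(0,0,.004),strip_zone=(-.075,0,.004)),[.655,.055,1.45],("tray","tray_mouth","strip_zone"))
for n in("ring","wedge","cone"): fit({n:(0,0,.004)},[.66,.12,0],(n,))
```

```text
corner [ 0.567 -0.033  0.014]
corner [ 0.726 -0.053  0.014]
('hook', 'hook_tip', 'rest') [ 0.424 -0.179] 88.30016992059669
   scene hook_tip 0.63 [-3.384  1.275]
   scene rest 0.94 [-0.365 -2.174]
   scene rest 0.92 [ 77.235 -13.874]
   scene rest 0.64 [17.935 25.526]
   side hook 0.71 [ 6.197 -2.239]
   side hook_tip 0.84 [ 1.325 -4.69 ]
   side hook_tip 0.69 [-42.875  59.71 ]
   side rest 0.83 [0.446 1.188]
   side rest 0.73 [-50.654  -9.412]
   side rest 0.69 [-31.154  42.088]
   wrist hook 0.59 [-2.022  1.521]
   wrist hook_tip 0.95 [-0.723  4.872]
   wrist rest 0.85 [55.424 -7.94 ]
   wrist rest 0.63 [-3.176  1.26 ]
('tray', 'tray_mouth', 'strip_zone') [0.659 0.049] 80.29459868918984
   scene tray 0.63 [-1.277 -0.208]
   scene tray_mouth 0.93 [0.152 3.114]
   scene tray_mouth 0.36 [33.252 -5.286]
   scene strip_zone 0.79 [ 2.342 -3.207]
   side tray 0.9 [-0.122 -0.031]
   side tray 0.69 [ 18.578 -52.431]
   side tray_mouth 0.71 [-4.667 -1.541]
   side tray_mouth 0.71 [-134.467   52.659]
   side strip_zone 0.77 [5.167 0.256]
   side strip_zone 0.74 [-71.833 -56.844]
   wrist tray 0.73 [-0.255  0.586]
   wrist tray_mouth 0.86 [-2.944  1.127]
('ring',) [0.673 0.118] 0.0
   scene ring 0.76 [0.331 0.37 ]
   side ring 0.83 [-5.455 -0.048]
   wrist ring 0.64 [-2.306  1.076]
('wedge',) [0.741 0.158] 0.0
   scene wedge 0.59 [3.324 3.241]
   side wedge 0.64 [ 2.225 -0.086]
   wrist wedge 0.69 [-0.992 -0.191]
('cone',) [0.616 0.166] 0.0
   scene cone 0.56 [-0.842  1.779]
   side cone 0.4 [1.116 0.648]
   wrist cone 0.48 [ 0.532 -0.823]
```

View pics/w2c.png

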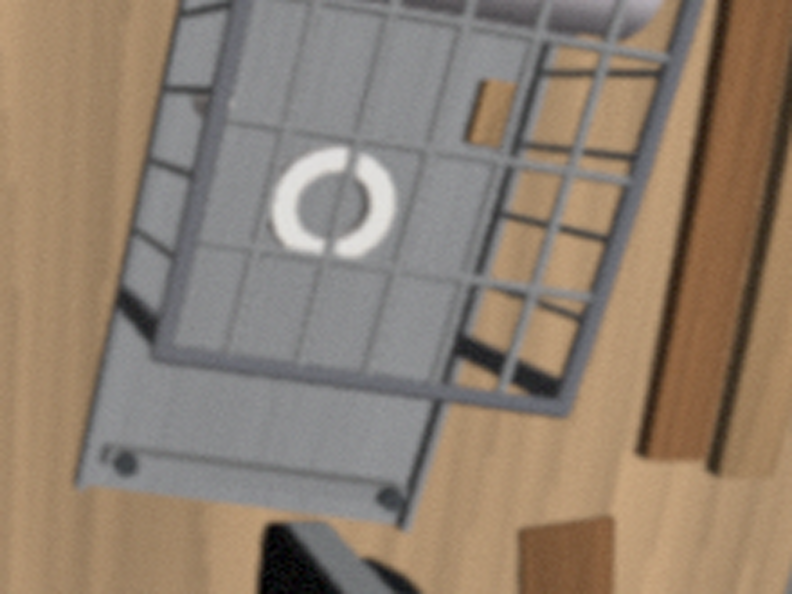

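Run:
```python
from h import *
p=env.get_image("wrist")
W=lambda x,y,z:px2z(p,(340+x/3.6,90+y/3.3),z)
a,b=W(80,485,.014),W(185,5,.014);print("L",a,b,np.degrees(np.arctan2(*(b-a)[[1,0]])))
a2,b2=W(405,525,.014),W(540,50,.014);print("R",a2,b2,np.degrees(np.arctan2(*(b2-a2)[[1,0]])))
e=a2-a;print("front",np.degrees(np.arctan2(e[1],e[0]))+90,np.linalg.norm(e))
a,b=W(165,357,.106),W(565,408,.106);e=b-a;print("guard",a,b,(a+b)/2,np.degrees(np.arctan2(e[1],e[0]))+90,np.linalg.norm(e))
a,b=W(105,450,.019),W(400,488,.019);e=b-a;print("strip",a,b,(a+b)/2,np.degrees(np.arctan2(e[1],e[0]))+90,np.linalg.norm(e))
print("ring top c",W(333,203,.016),W(271,203,.016),W(397,203,.016),W(333,146,.016),W(333,260,.016),"hole",W(331,202,.016))
for r in env.outline_of("ring",p)[:1]: print(r["conf"],r["bbox"],px2z(p,r["bbox"][:2],.012))
for r in env.outline_of("hook",p)[:1]:
    m=r["mask"]; v,u=np.nonzero(m); print(r["conf"],r["bbox"])
    for row in range(v.min()+4,v.max(),12): print(row,u[v==row].mean(),px2z(p,(u[v==row].mean(),row),.07))
```

```text
L [ 0.564 -0.034  0.014] [0.599 0.209 0.014] 81.76798105050766
R [ 0.728 -0.057  0.014] [0.76  0.192 0.014] 82.67716130382227
front 82.06978155579812 0.1653830418212559
guard [0.58  0.061 0.106] [0.743 0.039 0.106] [0.661 0.05  0.106] 82.37530444711473 0.16413736232281229
strip [ 0.574 -0.013  0.019] [ 0.72  -0.034  0.019] [ 0.647 -0.023  0.019] 81.85968875786246 0.14736679193162572
ring top c [0.672 0.117 0.016] [0.644 0.116 0.016] [0.702 0.117 0.016] [0.669 0.144 0.016] [0.675 0.088 0.016] hole [0.671 0.117 0.016]
0.71 [432.5, 151.6, 37.7, 29.3] [0.674 0.116 0.012]
0.89 [285.9, 269.6, 13.5, 141.5]
202 283.5 [0.433 0.044 0.07 ]
214 282.0 [0.43  0.025 0.07 ]
226 283.0 [0.432 0.006 0.07 ]
238 283.0 [ 0.431 -0.014  0.07 ]
250 284.0 [ 0.432 -0.035  0.07 ]
262 284.0 [ 0.432 -0.056  0.07 ]
274 284.5 [ 0.432 -0.077  0.07 ]
286 284.5 [ 0.432 -0.099  0.07 ]
298 285.0 [ 0.432 -0.122  0.07 ]
310 285.5 [ 0.432 -0.145  0.07 ]
322 285.5 [ 0.432 -0.169  0.07 ]
334 286.5 [ 0.433 -0.193  0.07 ]
```

Measurements agree across cameras: rod axis at x≈0.432 pointing along +y, hook origin y≈-0.175, tray yaw 82.2°, mouth (0.661,0.050), ring (0.672,0.117). Now to the grasp.

Emit:
move_arm(
  plan=[
    [0,0,0.3,-26.8,-5.0,20,1],
    [0,0,0.3,-26.8,-5.0,20,1],
    [0,0,0.3,-26.8,-5.0,20,1],
    [0,0,0.3,-26.8,-5.0,20,1],
    [0,0,0.3,-26.8,-5.0,20,1],
  ],
)

```text
time_s: 4.95
position: [0.4455, -0.0925, 0.2109]
tool_rot: [[-0.002, 1.0, 0.001], [1.0, 0.002, -0.0], [-0.0, 0.001, -1.0]]
ft_force: [0.6, 0.4, -0.3]
grip_width: 0.0856
gripper_force: 0.0
```

```bash
python3 -c "
from h import *
go([.432,-.163,.16],0)"
```

```text
t 4.95 turn [0.04  0.018 0.102] shift cm [-7.047 -1.367  5.092] at [ 0.446 -0.092  0.211]
```

Emit:
move_arm(
  plan=[
    [0,0,0.1,-7.0,-1.4,5.1,1],
    [0,0,0.1,-7.0,-1.4,5.1,1],
    [0,0,0.1,-7.0,-1.4,5.1,1],
    [0,0,0.1,-7.0,-1.4,5.1,1],
  ],
)

```text
time_s: 5.35
position: [0.4322, -0.1614, 0.1608]
tool_rot: [[0.002, 1.0, -0.0], [1.0, -0.002, 0.001], [0.001, -0.0, -1.0]]
ft_force: [-0.8, 0.4, 0.4]
grip_width: 0.0853
gripper_force: 0.0
```

Run:
```python
from h import *
go([.432,-.163,.051],0)
p=env.get_image("wrist"); save(p,"w3.png")
r=env.outline_of("hook",p)[0]
m=r["mask"]; v,u=np.nonzero(m); print(r["conf"],r["bbox"])
for row in range(v.min()+4,v.max(),25): print(row,u[v==row].mean(),px2z(p,(u[v==row].mean(),row),.07))
for r in env.tip_of("hook_tip",p)[:1]: print(r["conf"],r["pixel"],px2z(p,r["pixel"],.021))
```

```text
t 5.35 turn [-0.022 -0.031 -0.093] shift cm [-0.168 -0.012 10.976] at [ 0.432 -0.161  0.161]
0.84 [314.5, 140.8, 25.8, 277.9]
4 313.0 [ 0.431 -0.014  0.07 ]
29 313.0 [ 0.431 -0.032  0.07 ]
54 313.5 [ 0.432 -0.05   0.07 ]
79 314.0 [ 0.432 -0.068  0.07 ]
104 314.5 [ 0.432 -0.087  0.07 ]
129 314.5 [ 0.432 -0.107  0.07 ]
154 315.0 [ 0.433 -0.127  0.07 ]
179 315.0 [ 0.433 -0.148  0.07 ]
204 316.0 [ 0.433 -0.17   0.07 ]
229 316.0 [ 0.433 -0.192  0.07 ]
254 316.5 [ 0.434 -0.216  0.07 ]
```

View pics/w3.png

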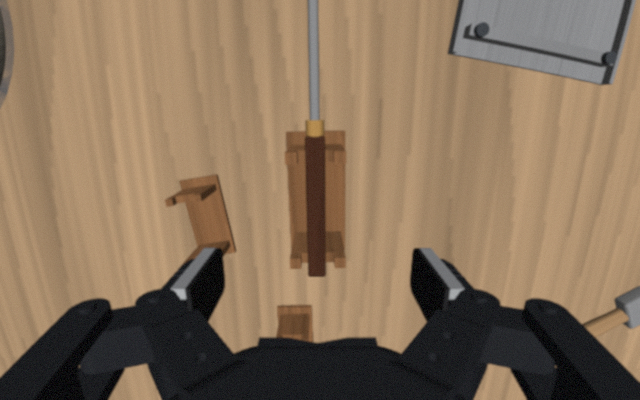

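The view confirms the large rest: the dark handle lies in both notches, from (315,136) to (317,276), giving an origin y≈-0.175. The two small empty rests are at (207,215) and (295,320).

Emit:
move_arm(
  plan=[
    [0,0,-0.5,-0.2,0.1,4,1],
    [0,0,-0.5,-0.2,0.1,8,1],
    [0,0,-0.5,-0.2,0.1,11,1],
    [0,0,-0.5,-0.2,0.1,11,1],
  ],
  squeeze=30,
)

```text
time_s: 5.9
position: [0.4321, -0.1614, 0.0487]
tool_rot: [[-0.01, 1.0, -0.004], [1.0, 0.01, 0.003], [0.003, -0.004, -1.0]]
ft_force: [-0.8, 0.7, 1.3]
grip_width: 0.0854
gripper_force: 0.0
```

Emit:
move_arm(
  plan=[
    [0,0,0,0,0,0,-1],
    [0,0,0,0,0,0,-1],
    [0,0,0,0,0,0,-1],
    [0,0,0,0,0,0,-1],
    [0,0,0,0,0,0,-1],
  ],
  squeeze=30,
)

```text
time_s: 6.4
position: [0.4333, -0.1632, 0.0514]
tool_rot: [[-0.009, 1.0, 0.001], [1.0, 0.009, -0.001], [-0.001, 0.001, -1.0]]
ft_force: [0.9, 0.2, 4.9]
grip_width: 0.0137
gripper_force: 28.6
```

Emit:
move_arm(
  plan=[
    [0,0,0,0,0,0,-1],
    [0,0,0,0,0,0,-1],
    [0,0,0,0,0,0,-1],
  ],
  squeeze=90,
)

```text
time_s: 6.7
position: [0.4335, -0.1639, 0.0539]
tool_rot: [[-0.009, 1.0, 0.002], [1.0, 0.009, -0.003], [-0.003, 0.002, -1.0]]
ft_force: [-11.4, 2.3, 37.0]
grip_width: 0.0013
gripper_force: 48.6
```

Run:
```python
from h import *
s=env.observe(); print({k:s[k] for k in("ft_force","wrist_torque","grip_width","gripper_force","position")})
a=env.get_image("wrist"); b=env.get_image("side")
o=np.hstack([cv2.resize(a["color"][80:400,160:480],(400,400)),cv2.resize(b["color"][120:280,300:460],(400,400),interpolation=cv2.INTER_CUBIC)])
cv2.imwrite("pics/grip.png",o[:,:,::-1])
```

```text
{'ft_force': array([-11.424,   2.306,  36.982]), 'wrist_torque': array([0.358, 1.891, 0.044]), 'grip_width': 0.0012737092315472408, 'gripper_force': 48.62985514104366, 'position': array([ 0.433, -0.164,  0.054])}
```

View pics/grip.png

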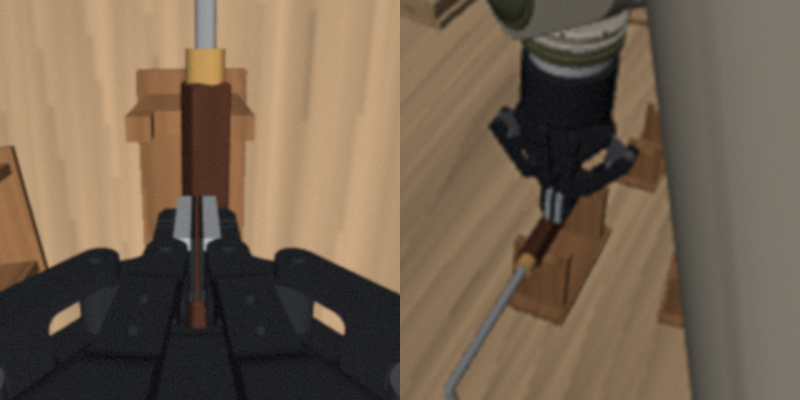

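Run:
```python
from h import *
p=env.get_image("wrist"); s=env.observe(); T=np.array(s["position"]);A=np.array(s["tool_rot"])
c=lambda X:((proj(p,X)-[160,80])*1.25).round(0)
print("tcp",c(T),"grasp",c(T-.019*A[:,2]),"padfront/back",c(T+.011*A[:,0]),c(T-.011*A[:,0]))
for z in(.062,.078): print(z,c([[.425,-.125,z],[.441,-.125,z],[.425,-.113,z],[.441,-.113,z],[.433,-.175,z]]))
print("upright top",c([[.418,-.123,.074],[.448,-.123,.074],[.418,-.133,.062],[.448,-.133,.062]]))
print(cam(p)[0])
p=env.get_image("side"); print("side tip",env.tip_of("hook_tip",p)[:1])
c=lambda X:((proj(p,X)-[300,120])*2.5).round(0)
print("side tcp",c(T),c(T-.019*A[:,2]),"handle front",c([.433,-.113,.07]),"tip",c([.43,.035,.021]),c([.43,.035,.07]))
```

```text
tcp [[191. 192.]] grasp [[191. 209.]] padfront/back [[191. 170.]] [[191. 214.]]
0.062 [[171. 112.]
 [210. 112.]
 [171.  82.]
 [210.  83.]
 [190. 222.]]
0.078 [[169. 119.]
 [211. 119.]
 [168.  87.]
 [212.  87.]
 [189. 240.]]
upright top [[151. 112.]
 [229. 112.]
 [155. 130.]
 [226. 131.]]
[[314.611   0.    317.082]
 [  0.    314.611 199.741]
 [  0.      0.      1.   ]]
side tip [{'pixel': [326.6, 294.5], 'conf': 0.56}]
side tcp [[152. 235.]] [[154. 220.]] handle front [[130. 260.]] tip [[ 54. 426.]] [[ 53. 390.]]
```

Run:
```python
from h import *
p=env.get_image("scene"); s=env.observe(); T=np.array(s["position"])
u0,v0=245,140
print(((proj(p,[T,T+[0,0,.019],[.433,-.237,.07],[.433,-.113,.07],[.433,-.175,.062],[.433,-.175,.078],[.43,.035,.021]])-[u0,v0])*6).round())
cv2.imwrite("pics/grip2.png",cv2.resize(p["color"][v0:v0+90,u0:u0+130,::-1],None,fx=6,fy=6,interpolation=cv2.INTER_CUBIC))
```

```text
[[265. 293.]
 [263. 257.]
 [ 84. 305.]
 [385. 233.]
 [237. 283.]
 [236. 253.]
 [714. 238.]]
```

View pics/grip2.png

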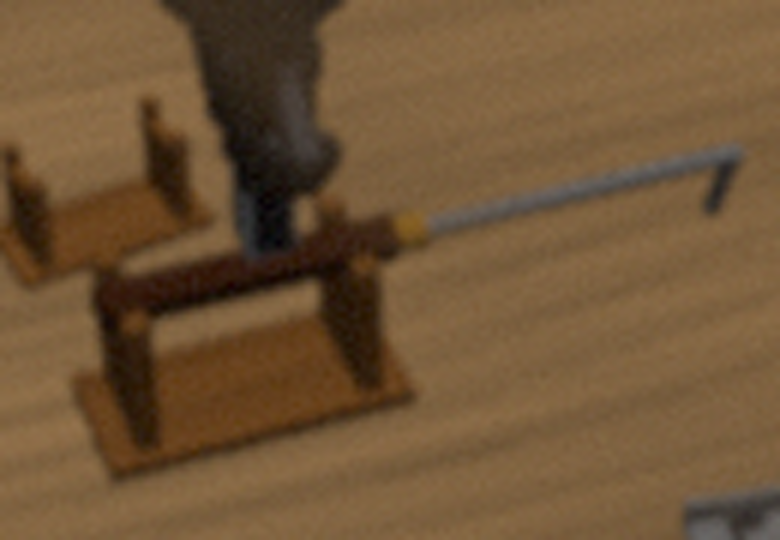

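Run:
```python
from h import *
p=env.get_image("wrist"); s=env.observe(); T=np.array(s["position"]);A=np.array(s["tool_rot"])
for b in(0,.013,.02,.03,.04,.05): print(b,proj(p,[T+A@np.array([.011,e,-b]) for e in(-.0427,.0427)]).round(0).tolist(), "shut",((proj(p,T+A@np.array([.011,0,-b]))-[160,80])*1.25).round(0))
K,d,R,t=cam(p);C=-R.T@t; print("cam in tool",A.T@(C-T), A.T@R.T)
```

```text
0 [[238.0, 216.0], [388.0, 216.0]] shut [[191. 170.]]
0.013 [[232.0, 223.0], [394.0, 224.0]] shut [[191. 179.]]
0.02 [[228.0, 228.0], [397.0, 228.0]] shut [[191. 185.]]
0.03 [[222.0, 235.0], [402.0, 236.0]] shut [[190. 195.]]
0.04 [[216.0, 244.0], [408.0, 244.0]] shut [[190. 205.]]
0.05 [[208.0, 253.0], [415.0, 254.0]] shut [[189. 217.]]
cam in tool [ 0.067  0.003 -0.169] [[ 0.    -0.964 -0.265]
 [ 1.     0.    -0.001]
 [ 0.001 -0.265  0.964]]
```

The view shows both shut fingertips sitting on top of the handle, with the rod shifted and rolled in its notches. So the fingers really end about 25 mm short of the reported TCP. I'll lift off, reopen and look again.

Emit:
move_arm(
  plan=[
    [0,0,0,0,0,-1,-1],
    [0,0,0,0,0,-4,-1],
    [0,0,0,0,0,-8,1],
    [0,0,0,0,0,-10.5,1],
    [0,0,0,0,0,-10.5,1],
  ],
  squeeze=30,
)

```text
time_s: 7.55
position: [0.4346, -0.164, 0.1591]
tool_rot: [[-0.009, 1.0, 0.006], [1.0, 0.009, -0.004], [-0.004, 0.006, -1.0]]
ft_force: [0.6, 0.6, 0.6]
grip_width: 0.0435
gripper_force: 0.0
```

Run:
```python
from h import *
s=env.observe(); print(s["position"],s["tool_rot"],s["ft_force"],s["grip_width"])
a=env.get_image("wrist"); b=env.get_image("scene")
r=env.outline_of("hook",a)[0]; v,u=np.nonzero(r["mask"])
for row in range(v.min()+4,v.max(),25): print(row,(u[v==row].min(),u[v==row].max()),px2z(a,(u[v==row].mean(),row),.07))
r=env.outline_of("hook",b)[0]; print("scene bbox",r["bbox"])
o=np.hstack([cv2.resize(a["color"][0:300,200:425],(375,500)),cv2.resize(b["color"][150:225,255:380],(415,250),interpolation=cv2.INTER_CUBIC).repeat(2,0)])
o=np.zeros((500,790,3),np.uint8); o[:,:375]=cv2.resize(a["color"][0:300,200:425],(375,500)); o[:250,375:]=cv2.resize(b["color"][150:225,255:380],(415,250),interpolation=cv2.INTER_CUBIC)
c=env.get_image("side"); o[250:,375:]=cv2.resize(c["color"][180:310,300:515],(415,250),interpolation=cv2.INTER_CUBIC)
cv2.imwrite("pics/re.png",o[:,:,::-1])
```

```text
[ 0.435 -0.164  0.159] [[-0.009  1.     0.006]
 [ 1.     0.009 -0.004]
 [-0.004  0.006 -1.   ]] [0.601 0.615 0.641] 0.04351738550621139
4 (np.int64(307), np.int64(317)) [ 0.432 -0.018  0.07 ]
29 (np.int64(307), np.int64(317)) [ 0.432 -0.036  0.07 ]
54 (np.int64(307), np.int64(316)) [ 0.432 -0.053  0.07 ]
79 (np.int64(307), np.int64(317)) [ 0.433 -0.071  0.07 ]
104 (np.int64(308), np.int64(318)) [ 0.433 -0.09   0.07 ]
129 (np.int64(304), np.int64(322)) [ 0.434 -0.109  0.07 ]
154 (np.int64(304), np.int64(323)) [ 0.434 -0.13   0.07 ]
179 (np.int64(305), np.int64(323)) [ 0.435 -0.15   0.07 ]
204 (np.int64(305), np.int64(324)) [ 0.435 -0.172  0.07 ]
229 (np.int64(305), np.int64(323)) [ 0.435 -0.195  0.07 ]
254 (np.int64(306), np.int64(323)) [ 0.435 -0.219  0.07 ]
scene bbox [313.9, 178.4, 110.7, 28.2]
```

View pics/re.png

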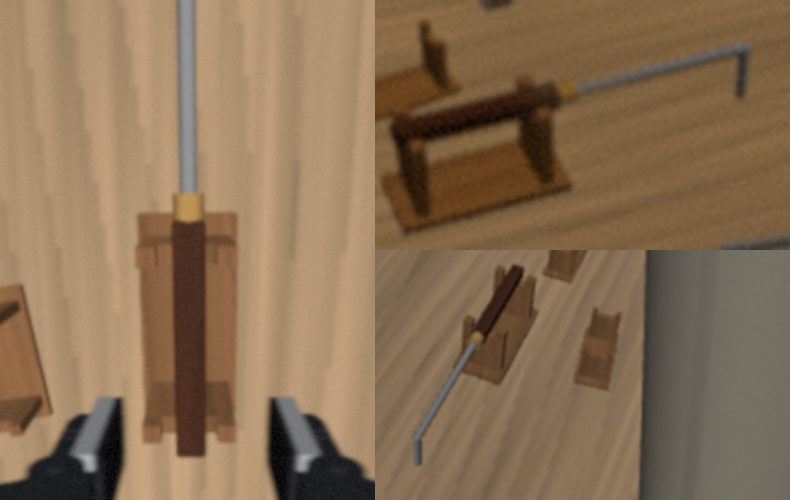

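The rod has settled flat again with its bent end hanging straight down: handle from (313,130) to (314,272) in the wrist view, x≈0.4345. I'll grasp 25 mm lower than before.

Emit:
move_arm(
  plan=[
    [0,0,0,0,0,5,1],
    [0,0,0,0,0,9,1],
    [0,0,0,0,0,12,1],
    [0,0,0,0,0,13.4,1],
    [0,0,0,0,0,13.4,1],
  ],
  squeeze=25,
)

```text
time_s: 8.3
position: [0.4319, -0.1622, 0.0195]
tool_rot: [[-0.008, 1.0, -0.005], [1.0, 0.008, 0.003], [0.003, -0.005, -1.0]]
ft_force: [0.3, 0.0, 0.4]
grip_width: 0.0855
gripper_force: 0.0
```

Emit:
move_arm(
  plan=[
    [0,0,0,0,0,0,0],
    [0,0,0,0,0,0,-1],
    [0,0,0,0,0,0,-1],
    [0,0,0,0,0,0,-1],
    [0,0,0,0,0,0,-1],
  ],
  squeeze=25,
)

```text
time_s: 8.8
position: [0.4333, -0.1632, 0.0223]
tool_rot: [[-0.009, 1.0, 0.001], [1.0, 0.009, -0.0], [-0.0, 0.001, -1.0]]
ft_force: [-1.5, 0.8, 6.1]
grip_width: 0.0154
gripper_force: 28.7
```

Emit:
move_arm(
  plan=[
    [0,0,0,0,0,0,-1],
    [0,0,0,0,0,0,-1],
  ],
  squeeze=50,
)

```text
time_s: 9.0
position: [0.4333, -0.1632, 0.0223]
tool_rot: [[-0.009, 1.0, 0.001], [1.0, 0.009, -0.0], [-0.001, 0.001, -1.0]]
ft_force: [-0.5, 1.0, 6.0]
grip_width: 0.0151
gripper_force: 50.6
```

Emit:
move_arm(
  plan=[
    [0,0,0,0,0,0,-1],
    [0,0,0,0,0,0,-1],
    [0,0,0,0,0,0,-1],
  ],
  squeeze=90,
)

```text
time_s: 9.3
position: [0.4333, -0.1632, 0.0224]
tool_rot: [[-0.009, 1.0, 0.001], [1.0, 0.009, -0.001], [-0.001, 0.001, -1.0]]
ft_force: [-2.0, 0.3, 6.5]
grip_width: 0.0145
gripper_force: 87.6
```

Run:
```python
from h import *
p=env.get_image("scene"); s=env.observe(); print(s["ft_force"],s["wrist_torque"],s["grip_width"],s["position"])
o=cv2.resize(p["color"][150:230,255:385,::-1],None,fx=4,fy=4,interpolation=cv2.INTER_CUBIC)
q=env.get_image("wrist"); o2=cv2.resize(q["color"][80:400,210:430,::-1],(220,320)); 
cv2.imwrite("pics/g3.png",np.hstack([o,o2]))
```

```text
[-1.412  0.534  7.291] [0.222 0.258 0.063] 0.014887378168078275 [ 0.433 -0.163  0.022]
```

View pics/g3.png

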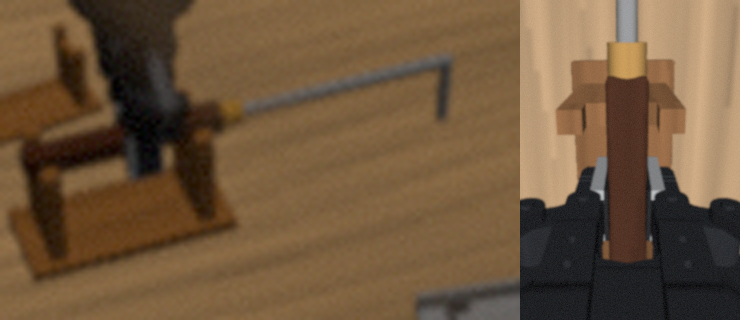

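The grip is good this time: the fingers straddle the handle and reach below it, the opening is 15 mm, and the bent end stays vertical. Lifting.

Emit:
move_arm(
  plan=[
    [0,0,0,0,0,-1,-1],
    [0,0,0,0,0,-3,-1],
    [0,0,0,0,0,-5.5,-1],
    [0,0,0,0,0,-8,-1],
    [0,0,0,0,0,-8,-1],
  ],
)

```text
time_s: 9.9
position: [0.4345, -0.1639, 0.1048]
tool_rot: [[-0.009, 1.0, 0.005], [1.0, 0.009, -0.003], [-0.003, 0.005, -1.0]]
ft_force: [-0.6, -0.3, -1.1]
grip_width: 0.0145
gripper_force: 88.0
```

```bash
cat >> h.py <<'E'
def tipfit(zt=None):
    from scipy.optimize import least_squares
    o=[]
    for c in("scene","side"):
        p=env.get_image(c); r=env.tip_of("hook_tip",p)
        if r: o.append((p,np.array(r[0]["pixel"]),r[0]["conf"])); print(c,[(np.round(x["pixel"],1),round(x["conf"],2)) for x in r[:2]])
        s=env.observe(); T=np.array(s["position"]);A=np.array(s["tool_rot"]); print("  pred",proj(p,T+A@np.array([.198,0,.0014]))[0])
    f=lambda X:np.ravel([proj(p,X)[0]-u for p,u,_ in o])
    r=least_squares(f,T+A[:,0]*.2); print("tip world",r.x,"in tool",A.T@(r.x-T),"res",r.fun)
E
python3 - <<'E'
from h import *
s=env.observe(); print(s["ft_force"],s["wrist_torque"],s["grip_width"])
tipfit(); go([.6287,-.1858,.102],-7.8)
p=env.get_image("wrist"); r=env.outline_of("hook",p)[0]; v,u=np.nonzero(r["mask"]); z=s["position"][2]+.0476
for row in range(v.min()+4,v.max(),40): print(row,px2z(p,(u[v==row].mean(),row),z))
E
```

```text
[-0.6   -0.335 -1.112] [-0.013 -0.014  0.033] 0.01452069465508805
scene [(array([368.9, 153.8]), 0.98)]
  pred [366.315 155.299]
side [(array([321. , 268.1]), 0.98), (array([206.7, 279.2]), 0.22)]
  pred [320.438 266.605]
tip world [0.428 0.041 0.102] in tool [ 0.203 -0.003 -0.001] res [-0.912 -0.409 -0.663  0.34 ]
t 10.1 turn [-0.096 -0.06   8.291] shift cm [-2.477 19.585 -0.141] at [ 0.433 -0.163  0.101]
4 [ 0.434 -0.06   0.152]
44 [ 0.434 -0.073  0.152]
84 [ 0.434 -0.086  0.152]
124 [ 0.435 -0.1    0.152]
164 [ 0.435 -0.114  0.152]
204 [ 0.435 -0.13   0.152]
244 [ 0.435 -0.147  0.152]
284 [ 0.435 -0.165  0.152]
324 [ 0.435 -0.185  0.152]
```

Emit:
move_arm(
  plan=[
    [0,0,1.5,-0.6,3.5,0,-1],
    [0,0,3.5,-1.2,8,0,-1],
    [0,0,5.5,-1.8,12.5,0,-1],
    [0,0,7.2,-2.4,17,0,-1],
    [0,0,8.3,-2.7,19.6,0,-1],
  ],
)

```text
time_s: 10.7
position: [0.6317, -0.1884, 0.1001]
tool_rot: [[0.136, 0.991, -0.001], [0.991, -0.136, 0.001], [0.001, -0.001, -1.0]]
ft_force: [-0.5, -0.9, -1.4]
grip_width: 0.0145
gripper_force: 88.3
```

Emit:
move_arm(
  plan=[
    [0,0,0,0,0,0,-1],
    [0,0,0,0,0,0,-1],
  ],
)

```text
time_s: 10.9
position: [0.6289, -0.1881, 0.1003]
tool_rot: [[0.135, 0.991, -0.002], [0.991, -0.135, 0.001], [0.001, -0.003, -1.0]]
ft_force: [-0.2, -0.3, -2.9]
grip_width: 0.0143
gripper_force: 88.4
```

```bash
cat >> h.py <<'E'
def tray(X): # world -> tray
    c,s=np.cos(np.radians(82.2)),np.sin(np.radians(82.2)); d=np.array(X)[:2]-[.661,.050]
    return np.array([c*d[0]+s*d[1],-s*d[0]+c*d[1]])
E
python3 - <<'E'
from h import *
s=env.observe(); print(s["ft_force"],s["position"],s["tool_rot"]); tipfit()
T=np.array(s["position"]);A=np.array(s["tool_rot"]); print("tip tray",tray(T+A@[.2,0,0]),"ring tray",tray([.672,.1165]))
for c in("scene","side"):
    p=env.get_image(c)
    r=env.outline_of("ring",p)
    if r: print(c,r[0]["conf"],r[0]["bbox"],px2z(p,r[0]["bbox"][:2],.011))
p=env.get_image("wrist"); save(p,"w5.png")
for n,z in (("strip_zone",.004),("tray_mouth",.004),("ring",.004)):
    r=env.tip_of(n,p)
    if r: print(n,r[0]["conf"],r[0]["pixel"],px2z(p,r[0]["pixel"],z))
E
```

```text
[-0.209 -0.32  -2.938] [ 0.629 -0.188  0.1  ] [[ 0.135  0.991 -0.002]
 [ 0.991 -0.135  0.001]
 [ 0.001 -0.003 -1.   ]]
scene [(array([400.2, 218.8]), 0.57)]
  pred [398.46  220.416]
side [(array([231.9, 217.7]), 0.96)]
  pred [231.305 216.077]
tip world [0.652 0.012 0.101] in tool [ 0.202 -0.004  0.001] res [-0.61  -0.17  -0.581  0.222]
tip tray [-0.04 -0.  ] ring tray [ 0.067 -0.002]
scene 0.73 [442.4, 241.0, 25.7, 24.2] [0.672 0.12  0.011]
side 0.63 [203.1, 275.6, 25.8, 25.2] [0.669 0.113 0.011]
```

Emit:
move_arm(
  plan=[
    [0,0,0,0,0.1,1.5,-1],
    [0,0,0,0,0.2,3.5,-1],
    [0,0,0,0,0.3,5.5,-1],
    [0,0,0,0,0.3,6.9,-1],
    [0,0,0,0,0.3,6.9,-1],
  ],
)

```text
time_s: 12.0
position: [0.6314, -0.1884, 0.0308]
tool_rot: [[0.136, 0.991, -0.003], [0.991, -0.136, 0.002], [0.001, -0.004, -1.0]]
ft_force: [-0.1, 0.5, -2.7]
grip_width: 0.0148
gripper_force: 88.4
```

Run:
```python
from h import *
s=env.observe(); print(s["time_s"],s["ft_force"],s["position"]); tipfit()
```

```text
12.0 [-0.097  0.458 -2.661] [ 0.631 -0.188  0.031]
scene [(array([397.6, 242.6]), 0.92)]
  pred [395.55  243.556]
side [(array([235.1, 236.4]), 0.81)]
  pred [235.463 236.503]
tip world [0.66  0.01  0.035] in tool [ 0.201 -0.    -0.001] res [-0.682 -0.183 -0.665  0.25 ]
```

Emit:
move_arm(
  plan=[
    [0,0,0,1.5,0,0,-1],
    [0,0,0,4,0,0,-1],
    [0,0,0,7,0,0,-1],
    [0,0,0,9.5,0,0,-1],
    [0,0,0,10.6,0,0,-1],
  ],
)

```text
time_s: 12.7
position: [0.6471, -0.0807, 0.0334]
tool_rot: [[0.133, 0.991, 0.001], [0.991, -0.133, 0.0], [0.0, 0.001, -1.0]]
ft_force: [-0.1, -0.9, -1.9]
grip_width: 0.0148
gripper_force: 88.4
```

Emit:
move_arm(
  plan=[
    [0,0,0,0,0,0,-1],
    [0,0,0,0,0,0,-1],
  ],
)

```text
time_s: 12.9
position: [0.6469, -0.0843, 0.0331]
tool_rot: [[0.136, 0.991, 0.0], [0.991, -0.136, -0.0], [-0.0, 0.0, -1.0]]
ft_force: [-0.3, -1.1, -1.6]
grip_width: 0.0144
gripper_force: 88.4
```

Run:
```python
from h import *
s=env.observe(); print(s["time_s"],s["ft_force"],s["position"]); tipfit()
T=np.array(s["position"]);A=np.array(s["tool_rot"]); print("tip tray",tray(T+A@[.201,-.0005,0]))
o=[]
for c,u,v in(("scene",405,205),("side",165,240)):
    p=env.get_image(c); r=env.outline_of("ring",p)
    if r: print(c,r[0]["conf"],r[0]["bbox"],px2z(p,r[0]["bbox"][:2],.011))
    o.append(cv2.resize(p["color"][v:v+75,u:u+75,::-1],(400,400),interpolation=cv2.INTER_CUBIC))
cv2.imwrite("pics/in.png",np.hstack(o))
```

```text
12.9 [-0.293 -1.083 -1.583] [ 0.647 -0.084  0.033]
scene [(array([442.6, 235.8]), 0.87)]
  pred [440.849 236.309]
side [(array([198.4, 271.1]), 0.66)]
  pred [199.572 268.526]
tip world [0.673 0.117 0.03 ] in tool [ 0.203 -0.002  0.003] res [ 0.034  0.005  0.031 -0.009]
tip tray [ 0.066 -0.004]
scene 0.67 [444.6, 241.9, 20.9, 20.6] [0.676 0.123 0.011]
side 0.59 [203.7, 278.7, 26.5, 25.6] [0.663 0.118 0.011]
```

View pics/in.png

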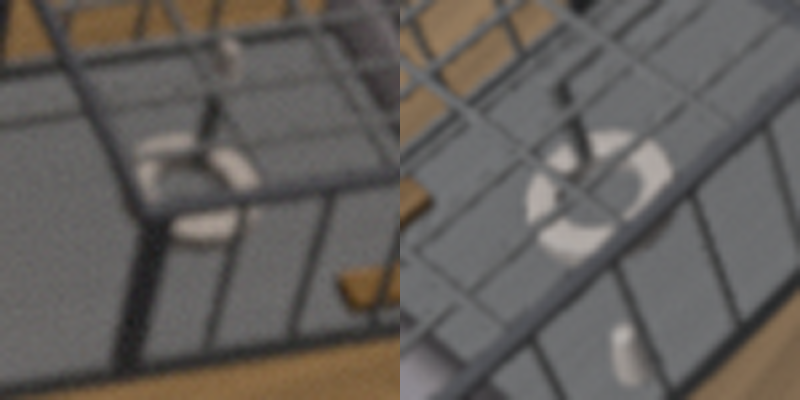

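Run:
```python
from h import *
for c,u,v in(("scene",405,205),("side",165,240)):
    p=env.get_image(c)
    f=lambda X:((proj(p,X)-[u,v])*400/75).round(0).tolist()
    print(c,"tip@.033,.016,.008",f([[.673,.117,z] for z in(.033,.016,.008)]),"+10mm y",f([.673,.127,.016]),"+10mm x",f([.683,.117,.016]))
```

```text
scene tip@.033,.016,.008 [[203.0, 159.0], [196.0, 187.0], [193.0, 200.0]] +10mm y [[217.0, 181.0]] +10mm x [[209.0, 204.0]]
side tip@.033,.016,.008 [[175.0, 161.0], [186.0, 187.0], [191.0, 199.0]] +10mm y [[169.0, 206.0]] +10mm x [[166.0, 177.0]]
```

Projected straight down, the tip lands within about 2 mm of the hole centre in both views (scene crop (200,178), side crop (596,191)). Lowering it into the ring.

Emit:
move_arm(
  plan=[
    [0,0,0,0,0,0.7,-1],
    [0,0,0,0,0,1.4,-1],
    [0,0,0,0,0,2.0,-1],
    [0,0,0,0,0,2.4,-1],
    [0,0,0,0,0,2.4,-1],
  ],
)

```text
time_s: 13.9
position: [0.6464, -0.0837, 0.0079]
tool_rot: [[0.136, 0.991, -0.001], [0.991, -0.136, 0.0], [0.0, -0.002, -1.0]]
ft_force: [-0.6, -1.2, -2.7]
grip_width: 0.0149
gripper_force: 88.4
```

Emit:
move_arm(
  plan=[
    [0,0,0,0,0,0,-1],
    [0,0,0,0,0,0,-1],
  ],
)

```text
time_s: 14.1
position: [0.647, -0.0839, 0.0091]
tool_rot: [[0.136, 0.991, 0.001], [0.991, -0.136, -0.0], [-0.0, 0.001, -1.0]]
ft_force: [0.8, -0.2, -1.7]
grip_width: 0.0144
gripper_force: 88.4
```

Run:
```python
from h import *
s=env.observe(); print(s["time_s"],s["ft_force"],s["wrist_torque"],s["position"]); tipfit()
```

```text
14.1 [ 0.79  -0.217 -1.664] [0.066 0.021 0.003] [ 0.647 -0.084  0.009]
scene [(array([438.4, 241.9]), 0.96)]
  pred [439.494 243.318]
side [(array([206.2, 277.3]), 0.58)]
  pred [201.984 275.62 ]
tip world [0.666 0.112 0.005] in tool [ 0.196 -0.008  0.004] res [-1.07  -0.175 -0.96   0.29 ]
```

No contact, so the tip is inside the ring (it sits near scene px (440,242)). Before drawing, I'll refine the strip face from the wrist camera and take the force baseline.

```bash
cat >> h.py <<'E'
def untray(x,y,z):
    c,s=np.cos(np.radians(82.2)),np.sin(np.radians(82.2)); return [.661+c*x-s*y,.050+s*x+c*y,z]
def force(n=4):
    F=[];
    for _ in range(n):
        env.get_image("scene"); s=env.observe(); F.append(np.array(s["ft_force"]))
    A=np.array(s["tool_rot"]); f=np.array(F)@A; print("t",s["time_s"],"F tool mean",f.mean(0),"x:",f[:,0],"tip tray",tray(np.array(s["position"])+A@[.2,0,0]),"z",s["position"][2])
E
python3 - <<'E'
from h import *
p=env.get_image("wrist"); g=cv2.cvtColor(p["color"],cv2.COLOR_RGB2GRAY).astype(np.float32)
for z in(.019,):
  for y0,y1 in((-.058,-.03),(.03,.058)):
    xs=np.arange(-.112,-.045,.0015); out=[]
    for x in xs:
        uv=proj(p,[untray(x,y,z) for y in np.linspace(y0,y1,40)]).astype(np.float32)
        out.append(cv2.remap(g,uv[:,0].copy(),uv[:,1].copy(),cv2.INTER_LINEAR).mean())
    print(y0,[f"{1000*a:.1f}:{b:.0f}" for a,b in zip(xs,out)])
force(5)
E
```

```text
-0.058 ['-112.0:165', '-110.5:165', '-109.0:165', '-107.5:166', '-106.0:165', '-104.5:165', '-103.0:165', '-101.5:165', '-100.0:165', '-98.5:165', '-97.0:158', '-95.5:157', '-94.0:157', '-92.5:157', '-91.0:157', '-89.5:157', '-88.0:157', '-86.5:157', '-85.0:154', '-83.5:148', '-82.0:148', '-80.5:148', '-79.0:148', '-77.5:148', '-76.0:148', '-74.5:139', '-73.0:156', '-71.5:157', '-70.0:157', '-68.5:157', '-67.0:156', '-65.5:157', '-64.0:156', '-62.5:156', '-61.0:157', '-59.5:157', '-58.0:156', '-56.5:157', '-55.0:156', '-53.5:157', '-52.0:157', '-50.5:156', '-49.0:156', '-47.5:156', '-46.0:156']
0.03 ['-112.0:147', '-110.5:148', '-109.0:147', '-107.5:147', '-106.0:147', '-104.5:147', '-103.0:147', '-101.5:147', '-100.0:147', '-98.5:147', '-97.0:150', '-95.5:154', '-94.0:154', '-92.5:154', '-91.0:154', '-89.5:153', '-88.0:154', '-86.5:153', '-85.0:154', '-83.5:152', '-82.0:152', '-80.5:152', '-79.0:152', '-77.5:152', '-76.0:152', '-74.5:147', '-73.0:147', '-71.5:152', '-70.0:153', '-68.5:153', '-67.0:153', '-65.5:152', '-64.0:152', '-62.5:152', '-61.0:152', '-59.5:152', '-58.0:152', '-56.5:152', '-55.0:152', '-53.5:153', '-52.0:152', '-50.5:152', '-49.0:152', '-47.5:152', '-46.0:152']
t 14.6 F tool mean [0.086 0.189 1.806] x: [ 0.094  0.185  0.121  0.384 -0.356] tip tray [ 0.065 -0.004] z 0.008827389728729935
```

The strip's edges show at tray x = -84.5 and -74.7 mm, a 10 mm thickness as given. So contact should come at about 12.3 cm of travel. Drawing gently, stopping well short.

Emit:
move_arm(
  plan=[
    [0,0,0,-0.4,0,0,-1],
    [0,0,0,-0.8,0,0,-1],
    [0,0,0,-1.2,0,0,-1],
    [0,0,0,-1.6,0,0,-1],
    [0,0,0,-2.0,0,0,-1],
  ],
)

```text
time_s: 15.1
position: [0.644, -0.104, 0.0088]
tool_rot: [[0.136, 0.991, -0.0], [0.991, -0.136, 0.0], [0.0, -0.0, -1.0]]
ft_force: [-0.5, -0.4, -2.3]
grip_width: 0.0144
gripper_force: 88.4
```

Emit:
move_arm(
  plan=[
    [0,0,0,-0.5,0,0,-1],
    [0,0,0,-1.1,0,0,-1],
    [0,0,0,-1.7,0,0,-1],
    [0,0,0,-2.3,0,0,-1],
    [0,0,0,-3.0,0,0,-1],
  ],
)

```text
time_s: 15.6
position: [0.6399, -0.1339, 0.0088]
tool_rot: [[0.136, 0.991, 0.0], [0.991, -0.136, 0.0], [0.0, 0.0, -1.0]]
ft_force: [-0.7, 0.7, -1.7]
grip_width: 0.0149
gripper_force: 88.4
```

```bash
cat >> h.py <<'E'
def ringat():
    for c in("scene","side"):
        p=env.get_image(c); r=env.outline_of("ring",p); 
        if r: X=px2z(p,r[0]["bbox"][:2],.011); print(c,round(r[0]["conf"],2),np.round(r[0]["bbox"],1),X,"ring tray",tray(X))
E
python3 -c "
from h import *
force(3); ringat()"
```

```text
t 15.75 F tool mean [-0.388 -0.346  1.642] x: [-1.363 -0.005  0.204] tip tray [ 0.015 -0.004] z 0.008801376255264975
scene 0.56 [426.1 246.2  27.1  20.7] [0.674 0.078 0.011] ring tray [ 0.029 -0.009]
side 0.8 [215.8 264.6  25.7  20.3] [0.664 0.078 0.011] ring tray [0.028 0.001]
```

The ring follows the tip: it is at tray x≈0.028, exactly 13 mm ahead of it.

Emit:
move_arm(
  plan=[
    [0,0,0,-0.6,0,0,-1],
    [0,0,0,-1.4,0,0,-1],
    [0,0,0,-2.2,0,0,-1],
    [0,0,0,-3.0,0,0,-1],
    [0,0,0,-3.8,0,0,-1],
  ],
)

```text
time_s: 16.45
position: [0.6347, -0.172, 0.0088]
tool_rot: [[0.136, 0.991, 0.0], [0.991, -0.136, -0.0], [-0.0, 0.0, -1.0]]
ft_force: [-0.3, 0.1, -1.9]
grip_width: 0.0144
gripper_force: 88.4
```

Emit:
move_arm(
  plan=[
    [0,0,0,-0.7,0,0,-1],
    [0,0,0,-1.3,0,0,-1],
    [0,0,0,-1.8,0,0,-1],
    [0,0,0,-2.2,0,0,-1],
    [0,0,0,-2.5,0,0,-1],
  ],
)

```text
time_s: 16.95
position: [0.6314, -0.1961, 0.0088]
tool_rot: [[0.136, 0.991, 0.0], [0.991, -0.136, 0.0], [0.0, 0.0, -1.0]]
ft_force: [0.2, 0.6, -1.8]
grip_width: 0.0144
gripper_force: 88.4
```

```bash
python3 -c "
from h import *
force(4); ringat()"
```

```text
t 17.15 F tool mean [-0.054  0.009  1.637] x: [-0.246 -0.067 -0.053  0.151] tip tray [-0.047 -0.004] z 0.00878058700913719
scene 0.75 [400.2 249.7  25.   22.9] [0.663 0.019 0.011] ring tray [-0.03  -0.007]
side 0.7 [234.5 246.8  26.4  20.9] [0.658 0.019 0.011] ring tray [-0.031 -0.001]
```

Emit:
move_arm(
  plan=[
    [0,0,0,-0.15,0,0,-1],
    [0,0,0,-0.3,0,0,-1],
    [0,0,0,-0.45,0,0,-1],
    [0,0,0,-0.6,0,0,-1],
    [0,0,0,-0.7,0,0,-1],
  ],
)

```text
time_s: 17.85
position: [0.6305, -0.2029, 0.0088]
tool_rot: [[0.136, 0.991, -0.0], [0.991, -0.136, 0.0], [0.0, -0.0, -1.0]]
ft_force: [-0.2, -0.1, -2.3]
grip_width: 0.0147
gripper_force: 88.4
```

```bash
python3 -c "
from h import *
force(3); ringat()"
```

```text
t 18.0 F tool mean [-0.099 -0.365  1.729] x: [ 0.097 -0.466  0.072] tip tray [-0.055 -0.004] z 0.008781943636540217
scene 0.85 [395.5 250.4  22.8  23.2] [0.662 0.008 0.011] ring tray [-0.041 -0.006]
side 0.51 [238.1 245.9  22.2  19.1] [0.652 0.013 0.011] ring tray [-0.037  0.004]
```

Emit:
move_arm(
  plan=[
    [0,0,0,-0.02,0,0,-1],
    [0,0,0,-0.04,0,0,-1],
    [0,0,0,-0.06,0,0,-1],
    [0,0,0,-0.08,0,0,-1],
  ],
)

```text
time_s: 18.6
position: [0.6304, -0.2034, 0.0087]
tool_rot: [[0.136, 0.991, -0.0], [0.991, -0.136, 0.0], [0.0, -0.0, -1.0]]
ft_force: [-0.2, 0.0, -1.8]
grip_width: 0.0148
gripper_force: 88.4
```

```bash
python3 -c "
from h import *
force(3)"
```

```text
t 18.75 F tool mean [ 0.696 -0.135  1.759] x: [ 0.84   1.556 -0.309] tip tray [-0.055 -0.004] z 0.00880826190083174
```

Emit:
move_arm(
  plan=[
    [0,0,0,-0.02,0,0,-1],
    [0,0,0,-0.04,0,0,-1],
    [0,0,0,-0.06,0,0,-1],
  ],
)

```text
time_s: 19.05
position: [0.6303, -0.2041, 0.0088]
tool_rot: [[0.136, 0.991, -0.0], [0.991, -0.136, 0.0], [0.0, -0.0, -1.0]]
ft_force: [0.3, 1.0, -1.4]
grip_width: 0.0144
gripper_force: 88.4
```

```bash
python3 -c "
from h import *
force(4)"
```

```text
t 19.25 F tool mean [ 0.147 -0.003  1.6  ] x: [ 0.11  -0.097 -0.503  1.077] tip tray [-0.056 -0.004] z 0.008797686366425271
```

Emit:
move_arm(
  plan=[
    [0,0,0,-0.02,0,0,-1],
    [0,0,0,-0.04,0,0,-1],
    [0,0,0,-0.06,0,0,-1],
  ],
)

```text
time_s: 19.55
position: [0.6302, -0.2047, 0.0088]
tool_rot: [[0.136, 0.991, -0.0], [0.991, -0.136, -0.0], [-0.0, -0.0, -1.0]]
ft_force: [-0.5, 0.2, -2.0]
grip_width: 0.0144
gripper_force: 88.4
```

```bash
python3 -c "
from h import *
force(4)"
```

```text
t 19.75 F tool mean [0.124 0.036 1.827] x: [ 0.541  0.092 -0.216  0.078] tip tray [-0.057 -0.004] z 0.00879481083117293
```

Emit:
move_arm(
  plan=[
    [0,0,0,-0.02,0,0,-1],
    [0,0,0,-0.04,0,0,-1],
    [0,0,0,-0.06,0,0,-1],
  ],
)

```text
time_s: 20.05
position: [0.6301, -0.2053, 0.0088]
tool_rot: [[0.136, 0.991, -0.0], [0.991, -0.136, -0.0], [-0.0, -0.0, -1.0]]
ft_force: [0.2, 0.8, -2.2]
grip_width: 0.0146
gripper_force: 88.4
```

```bash
python3 -c "
from h import *
force(4)"
```

```text
t 20.25 F tool mean [0.6   0.097 1.965] x: [0.387 0.425 1.483 0.105] tip tray [-0.057 -0.004] z 0.008804434198852767
```

Emit:
move_arm(
  plan=[
    [0,0,0,-0.02,0,0,-1],
    [0,0,0,-0.04,0,0,-1],
    [0,0,0,-0.06,0,0,-1],
  ],
)

```text
time_s: 20.55
position: [0.6301, -0.2059, 0.0088]
tool_rot: [[0.136, 0.991, 0.0], [0.991, -0.136, -0.0], [-0.0, 0.0, -1.0]]
ft_force: [0.8, 0.5, -2.3]
grip_width: 0.0147
gripper_force: 88.4
```

```bash
python3 -c "
from h import *
force(4)"
```

```text
t 20.75 F tool mean [-0.076 -0.369  1.738] x: [ 0.281 -0.746 -0.045  0.206] tip tray [-0.058 -0.004] z 0.008779578623753864
```

Emit:
move_arm(
  plan=[
    [0,0,0,-0.02,0,0,-1],
    [0,0,0,-0.04,0,0,-1],
    [0,0,0,-0.06,0,0,-1],
  ],
)

```text
time_s: 21.05
position: [0.63, -0.2065, 0.0088]
tool_rot: [[0.136, 0.991, -0.0], [0.991, -0.136, 0.0], [0.0, -0.0, -1.0]]
ft_force: [-0.0, 1.3, -3.1]
grip_width: 0.0146
gripper_force: 88.4
```

```bash
python3 -c "
from h import *
force(4);ringat()"
```

```text
t 21.25 F tool mean [0.112 0.08  1.819] x: [-0.164 -0.444  0.384  0.671] tip tray [-0.058 -0.004] z 0.008777103746810996
scene 0.8 [396.3 251.8  26.6  27.5] [0.666 0.008 0.011] ring tray [-0.041 -0.011]
side 0.73 [239.2 242.6  21.6  22.7] [0.656 0.005 0.011] ring tray [-0.046 -0.001]
```

Emit:
move_arm(
  plan=[
    [0,0,0,-0.02,0,0,-1],
    [0,0,0,-0.04,0,0,-1],
    [0,0,0,-0.06,0,0,-1],
  ],
)

```text
time_s: 21.75
position: [0.6299, -0.2071, 0.0088]
tool_rot: [[0.136, 0.991, -0.0], [0.991, -0.136, 0.0], [0.0, -0.0, -1.0]]
ft_force: [-0.2, -0.1, -1.5]
grip_width: 0.0147
gripper_force: 88.4
```

```bash
python3 -c "
from h import *
force(4)"
```

```text
t 21.95 F tool mean [0.425 0.038 2.139] x: [-0.027  1.048  0.447  0.234] tip tray [-0.059 -0.004] z 0.008825139717700992
```

Emit:
move_arm(
  plan=[
    [0,0,0,-0.02,0,0,-1],
    [0,0,0,-0.04,0,0,-1],
    [0,0,0,-0.06,0,0,-1],
  ],
)

```text
time_s: 22.25
position: [0.6298, -0.2074, 0.0087]
tool_rot: [[0.136, 0.991, -0.0], [0.991, -0.136, 0.0], [0.0, -0.0, -1.0]]
ft_force: [0.5, 2.0, -2.1]
grip_width: 0.0147
gripper_force: 88.3
```

```bash
python3 -c "
from h import *
force(4)"
```

```text
t 22.45 F tool mean [ 1.619 -0.939  2.188] x: [1.708 1.011 1.843 1.915] tip tray [-0.059 -0.004] z 0.00872235308040488
```

The stop can be felt: the pull has risen to about 1.5 N. Raising it gradually.

Emit:
move_arm(
  plan=[
    [0,0,0,-0.01,0,0,-1],
    [0,0,0,-0.02,0,0,-1],
  ],
)

```text
time_s: 22.65
position: [0.6297, -0.2077, 0.0087]
tool_rot: [[0.136, 0.991, -0.0], [0.991, -0.136, 0.0], [0.0, -0.0, -1.0]]
ft_force: [-0.0, 2.5, -2.6]
grip_width: 0.015
gripper_force: 88.3
```

```bash
python3 -c "
from h import *
force(4)"
```

```text
t 22.85 F tool mean [ 2.028 -0.817  1.986] x: [1.825 1.793 2.292 2.203] tip tray [-0.06  -0.004] z 0.008704761727504791
```

Emit:
move_arm(
  plan=[
    [0,0,0,-0.02,0,0,-1],
    [0,0,0,-0.04,0,0,-1],
  ],
)

```text
time_s: 23.05
position: [0.6297, -0.2078, 0.0087]
tool_rot: [[0.136, 0.991, -0.0], [0.991, -0.136, 0.001], [0.001, -0.0, -1.0]]
ft_force: [-0.7, 4.5, -3.2]
grip_width: 0.0147
gripper_force: 88.2
```

```bash
python3 -c "
from h import *
force(4)"
```

```text
t 23.25 F tool mean [ 4.742 -0.521  2.914] x: [4.126 4.812 4.968 5.063] tip tray [-0.06  -0.004] z 0.00864587447306387
```

The pull is now about 5 N. Holding it for over a second.

Emit:
move_arm(
  plan=[
    [0,0,0,0,0,0,-1],
    [0,0,0,0,0,0,-1],
    [0,0,0,0,0,0,-1],
    [0,0,0,0,0,0,-1],
    [0,0,0,0,0,0,-1],
  ],
)

```text
time_s: 23.75
position: [0.6297, -0.2078, 0.0087]
tool_rot: [[0.136, 0.991, -0.0], [0.991, -0.136, 0.001], [0.001, -0.0, -1.0]]
ft_force: [0.1, 4.8, -3.3]
grip_width: 0.0145
gripper_force: 88.2
```

```bash
python3 -c "
from h import *
force(3)"
```

```text
t 23.9 F tool mean [ 4.831 -0.725  3.141] x: [4.707 4.893 4.893] tip tray [-0.06  -0.004] z 0.00864416592347328
```

Emit:
move_arm(
  plan=[
    [0,0,0,0,0,0,-1],
    [0,0,0,0,0,0,-1],
    [0,0,0,0,0,0,-1],
    [0,0,0,0,0,0,-1],
    [0,0,0,0,0,0,-1],
  ],
)

```text
time_s: 24.4
position: [0.6297, -0.2079, 0.0087]
tool_rot: [[0.136, 0.991, -0.0], [0.991, -0.136, 0.001], [0.001, -0.0, -1.0]]
ft_force: [0.5, 5.5, -3.4]
grip_width: 0.0145
gripper_force: 88.2
```

```bash
python3 -c "
from h import *
force(3); ringat()"
```

```text
t 24.55 F tool mean [ 5.579 -0.643  2.846] x: [5.346 6.179 5.212] tip tray [-0.06  -0.004] z 0.00868637584071736
scene 0.81 [393.4 249.6  26.6  21.4] [0.658 0.005 0.011] ring tray [-0.045 -0.003]
side 0.53 [240.5 245.8  24.8  20.2] [0.648 0.011 0.011] ring tray [-0.041  0.008]
```

Held for well over a second at about 5 N. Now easing the tip off the ring wall and lifting it out.

Emit:
move_arm(
  plan=[
    [0,0,0,0.1,0,0,-1],
    [0,0,0,0.4,0,0,-1],
    [0,0,0,0.8,0,0,-1],
    [0,0,0,1.2,0,0,-1],
    [0,0,0,1.2,0,0,-1],
  ],
)

```text
time_s: 25.25
position: [0.6315, -0.1959, 0.0089]
tool_rot: [[0.135, 0.991, 0.0], [0.991, -0.135, -0.0], [-0.0, 0.0, -1.0]]
ft_force: [0.1, 0.9, -1.6]
grip_width: 0.0146
gripper_force: 88.3
```

Emit:
move_arm(
  plan=[
    [0,0,0,0,0,0,-1],
    [0,0,0,0,0,-1,-1],
    [0,0,0,0,0,-2.5,-1],
    [0,0,0,0,0,-5,-1],
    [0,0,0,0,0,-8,-1],
  ],
)

```text
time_s: 25.75
position: [0.631, -0.1964, 0.0897]
tool_rot: [[0.136, 0.991, -0.001], [0.991, -0.136, 0.001], [0.0, -0.001, -1.0]]
ft_force: [0.2, 0.0, -1.2]
grip_width: 0.0146
gripper_force: 88.3
```

Emit:
move_arm(
  plan=[
    [0,0,0,0,0,-1.2,-1],
    [0,0,0,0,0,-1.2,-1],
  ],
)

```text
time_s: 25.95
position: [0.6321, -0.1968, 0.1029]
tool_rot: [[0.136, 0.991, 0.004], [0.991, -0.136, -0.002], [-0.001, 0.004, -1.0]]
ft_force: [-0.5, 1.3, -2.4]
grip_width: 0.0149
gripper_force: 88.4
```

```bash
python3 -c "
from h import *
force(3); ringat(); tipfit(); go([.4333,-.1632,.103],.5)"
```

```text
t 26.1 F tool mean [ 0.16  -0.111  2.264] x: [0.108 0.228 0.143] tip tray [-0.048 -0.003] z 0.09923762025571886
scene 0.7 [392.9 249.3  25.6  25.7] [0.657 0.005 0.011] ring tray [-0.046 -0.002]
side 0.67 [239.1 243.2  21.2  21.8] [0.655 0.006 0.011] ring tray [-0.044 -0.   ]
scene [(array([396.1, 219.7]), 0.71)]
  pred [395.522 222.625]
side [(array([232.8, 216.5]), 0.58)]
  pred [232.753 213.725]
tip world [0.652 0.005 0.099] in tool [ 0.203 -0.007  0.001] res [ 0.586  0.168  0.562 -0.217]
t 26.5 turn [-0.028 -0.01  -8.31 ] shift cm [  0.592 -20.067  -0.243] at [ 0.631 -0.196  0.1  ]
```

The ring stayed at tray x≈-0.045, against the strip, and the tip is clear. Carrying the rod back over its rest.

Emit:
move_arm(
  plan=[
    [0,0,-1.2,0.1,-3.5,-0.2,-1],
    [0,0,-3,0.2,-8,-0.2,-1],
    [0,0,-5,0.4,-12.5,-0.2,-1],
    [0,0,-7,0.5,-17,-0.2,-1],
    [0,0,-8.3,0.6,-20.1,-0.2,-1],
  ],
)

```text
time_s: 27.0
position: [0.4305, -0.1622, 0.1029]
tool_rot: [[-0.01, 1.0, -0.001], [1.0, 0.01, 0.0], [0.0, -0.001, -1.0]]
ft_force: [0.5, -0.1, -1.8]
grip_width: 0.0145
gripper_force: 88.5
```

Emit:
move_arm(
  plan=[
    [0,0,0,0,0,0,-1],
    [0,0,0,0,0,0,-1],
    [0,0,0,0,0,0,-1],
    [0,0,0,0,0,0,-1],
  ],
)

```text
time_s: 27.4
position: [0.4339, -0.1634, 0.1027]
tool_rot: [[-0.009, 1.0, 0.0], [1.0, 0.009, -0.0], [-0.0, 0.0, -1.0]]
ft_force: [0.5, 0.4, -2.8]
grip_width: 0.0151
gripper_force: 88.7
```

```bash
python3 -c "
from h import *
force(3); tipfit(); go([.4333,-.1632,.026],.5)"
```

```text
t 27.55 F tool mean [0.807 0.314 1.766] x: [0.594 1.47  0.357] tip tray [-0.044  0.225] z 0.10260262263988278
scene [(array([368.6, 154.7]), 0.81), (array([391.7, 248.6]), 0.58)]
  pred [366.318 155.064]
side [(array([320.5, 269.1]), 0.95)]
  pred [320.291 265.836]
tip world [0.429 0.041 0.1  ] in tool [ 0.204 -0.003  0.003] res [-0.573 -0.256 -0.417  0.213]
t 27.75 turn [-0.006 -0.002 -0.001] shift cm [-0.01   0.014  7.671] at [ 0.433 -0.163  0.103]
```

Emit:
move_arm(
  plan=[
    [0,0,0,0,0,2,-1],
    [0,0,0,0,0,4,-1],
    [0,0,0,0,0,6,-1],
    [0,0,0,0,0,7,-1],
    [0,0,0,0,0,7.6,-1],
  ],
)

```text
time_s: 28.25
position: [0.433, -0.1631, 0.0262]
tool_rot: [[-0.008, 1.0, -0.001], [1.0, 0.008, 0.001], [0.001, -0.001, -1.0]]
ft_force: [0.9, 0.4, -0.1]
grip_width: 0.0147
gripper_force: 88.7
```

Emit:
move_arm(
  plan=[
    [0,0,0,0,0,0.1,-1],
    [0,0,0,0,0,0.2,-1],
    [0,0,0,0,0,0.2,-1],
  ],
)

```text
time_s: 28.55
position: [0.4333, -0.1633, 0.0253]
tool_rot: [[-0.009, 1.0, 0.001], [1.0, 0.009, -0.001], [-0.001, 0.001, -1.0]]
ft_force: [-0.1, 0.0, -1.3]
grip_width: 0.0147
gripper_force: 88.7
```

```bash
python3 -c "
from h import *
force(3); go([.4333,-.1632,.0224],.5)"
```

```text
t 28.7 F tool mean [ 0.537 -0.156  1.341] x: [1.19  0.053 0.367] tip tray [-0.044  0.226] z 0.02520360649685579
t 28.7 turn [ 0.04   0.03  -0.009] shift cm [0.006 0.005 0.28 ] at [ 0.433 -0.163  0.025]
```

Emit:
move_arm(
  plan=[
    [0,0,0,0,0,0.1,-1],
    [0,0,0,0,0,0.2,-1],
    [0,0,0,0,0,0.25,-1],
    [0,0,0,0,0,0.25,-1],
  ],
)

```text
time_s: 29.1
position: [0.4331, -0.1631, 0.0225]
tool_rot: [[-0.009, 1.0, 0.0], [1.0, 0.009, -0.0], [-0.0, 0.0, -1.0]]
ft_force: [0.0, 0.7, 1.2]
grip_width: 0.0147
gripper_force: 89.3
```

```bash
python3 -c "
from h import *
force(3)"
```

```text
t 29.25 F tool mean [ 0.47  -0.732 -2.661] x: [ 0.796 -0.258  0.873] tip tray [-0.044  0.226] z 0.022422043136184372
```

The handle is seated in the notches: the vertical force has reversed. Releasing gently, then retreating.

Emit:
move_arm(
  plan=[
    [0,0,0,0,0,0,-1],
    [0,0,0,0,0,0,-1],
  ],
  squeeze=20,
)

```text
time_s: 29.45
position: [0.4331, -0.1631, 0.0224]
tool_rot: [[-0.009, 1.0, 0.0], [1.0, 0.009, -0.0], [-0.0, 0.0, -1.0]]
ft_force: [-2.3, 0.4, 4.2]
grip_width: 0.0147
gripper_force: 89.4
```

Emit:
move_arm(
  plan=[
    [0,0,0,0,0,0,-0.4],
    [0,0,0,0,0,0,0],
    [0,0,0,0,0,0,0.4],
    [0,0,0,0,0,0,0.7],
    [0,0,0,0,0,0,0.7],
  ],
)

```text
time_s: 29.95
position: [0.4331, -0.1631, 0.0222]
tool_rot: [[-0.009, 1.0, -0.0], [1.0, 0.009, 0.0], [0.0, -0.0, -1.0]]
ft_force: [1.6, 0.0, -0.7]
grip_width: 0.0724
gripper_force: 0.0
```

Emit:
move_arm(
  plan=[
    [0,0,0,0,0,-2,0.7],
    [0,0,0,0,0,-5,0.7],
    [0,0,0,0,0,-9,0.7],
    [0,0,0,0,0,-13,0.7],
    [0,0,0,0,0,-13,0.7],
  ],
)

```text
time_s: 30.45
position: [0.435, -0.1643, 0.1568]
tool_rot: [[-0.009, 1.0, 0.008], [1.0, 0.009, -0.005], [-0.006, 0.008, -1.0]]
ft_force: [0.5, -0.1, -1.2]
grip_width: 0.0727
gripper_force: 0.0
```

Run:
```python
from h import *
force(2); s=env.observe(); print(s["grip_width"])
p=env.get_image("wrist"); r=env.outline_of("hook",p)[0]; v,u=np.nonzero(r["mask"])
for row in range(v.min()+4,v.max(),25): print(row,(u[v==row].min(),u[v==row].max()),px2z(p,(u[v==row].mean(),row),.07))
print("rear row",v.max(),px2z(p,(315,v.max()),.07))
ringat()
for c in("scene","side"):
    p=env.get_image(c)
    for n,z in(("hook",.07),("hook_tip",.021),("wedge",.004),("cone",.004),("jar",0)):
        r=env.tip_of(n,p)
        if r: print(c,n,round(r[0]["conf"],2),np.round(r[0]["pixel"],1),px2z(p,r[0]["pixel"],z))
    print(env.outline_of("hook",p)[0]["bbox"])
```

```text
t 30.55 F tool mean [-0.433 -0.139  0.331] x: [-0.007 -0.86 ] tip tray [-0.044  0.226] z 0.15251509442925792
0.07268644655365515
4 (np.int64(312), np.int64(321)) [ 0.434 -0.019  0.07 ]
29 (np.int64(312), np.int64(321)) [ 0.434 -0.036  0.07 ]
54 (np.int64(312), np.int64(322)) [ 0.434 -0.053  0.07 ]
79 (np.int64(312), np.int64(322)) [ 0.434 -0.071  0.07 ]
104 (np.int64(312), np.int64(322)) [ 0.435 -0.089  0.07 ]
129 (np.int64(308), np.int64(326)) [ 0.435 -0.108  0.07 ]
154 (np.int64(307), np.int64(327)) [ 0.435 -0.128  0.07 ]
179 (np.int64(308), np.int64(327)) [ 0.436 -0.148  0.07 ]
204 (np.int64(308), np.int64(326)) [ 0.435 -0.169  0.07 ]
229 (np.int64(308), np.int64(327)) [ 0.436 -0.191  0.07 ]
254 (np.int64(309), np.int64(326)) [ 0.436 -0.214  0.07 ]
rear row 279 [ 0.434 -0.239  0.07 ]
scene 0.53 [394.  248.1  25.7  24.1] [0.655 0.008 0.011] ring tray [-0.042  0.001]
side 0.62 [239.9 243.   20.1  19.6] [0.654 0.005 0.011] ring tray [-0.046  0.001]
scene hook 0.82 [283.7 184.3] [ 0.431 -0.176  0.07 ]
scene hook_tip 0.85 [365.1 177.5] [0.423 0.041 0.021]
scene wedge 0.58 [471.8 262.1] [0.742 0.152 0.004]
scene cone 0.37 [444.9 220.5] [0.613 0.163 0.004]
scene jar 0.8 [188.5 256.8] [ 0.514 -0.425  0.   ]
[312.0, 178.0, 113.4, 35.6]
side hook 0.65 [360.8 205. ] [ 0.44  -0.175  0.07 ]
side hook_tip 0.83 [321.7 292.4] [0.427 0.039 0.021]
side wedge 0.68 [162.  283.1] [0.739 0.166 0.004]
side cone 0.44 [206.9 308.8] [0.615 0.168 0.004]
side jar 0.74 [371.4 156.5] [ 0.517 -0.442  0.   ]
[346.6, 241.4, 59.2, 104.0]
```

The rod lies as it did, in its notches with the tip hanging down, and everything else is where it stood. Handing in.

```bash
python3 -c "
from h import *
print(env.close_job())"
```

```text
the job is handed in; nothing more can be done
None
```

The job is handed in at about 31 s: the ring was drawn up against the stop strip and held there for over a second at about 5 N (highest reading about 6 N), and the rod is back in its rest to within 1–2 mm; the first grasp had missed and briefly rolled the rod in its notches (about 39 N on the shut fingertips).

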